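# Slide the bento box between the stacks into the tray

## Robot

A 6-joint arm with a two-finger parallel gripper is mounted at the origin on the work surface. World frame = base frame: x ahead of the robot, y to its left, z up, the work surface at z = 0. Lengths are in mm, angles in degrees, forces in N, time in s.
With the tool pointing down it reaches from about 300 to 875 mm from the base axis. Payload 4.2 kg.
Tool frame: the origin (TCP) lies at the very end of the fingers, on their centre line; the grasp point (between the pads) lies 19 mm behind it; x points along the fingers, y is the direction in which the jaws open and shut, and the axes are right-handed (so a half turn about x gives the same grasp; the last joint's range is limited). The gripper opens to 85 mm and grips with 20 to 120 N. Pads are 22 mm wide; open, the fingers measure 114 mm over their backs; the gripper's body (76 mm by 85 mm) begins 54 mm behind the grasp point. The pads swing forward as they close: fully open they stand 13 mm farther back than shut.
Start: joints at [64.859, 18.312, 89.639, -0, 72.044, -1.146], TCP at [233.835, 525.321, 231.338] pointing down, gripper open.
Joint ranges: [-177.97, 177.97], [-48.28, 115.42], [12.27, 149.76], [-77.06, 257.06], [2.81, 150.46], [-146.56, 146.56]. Speed limits (degrees/s): [147.25, 147.25, 180, 180, 180, 180].

## Interface

Orientations are given as a 3x3 rotation matrix whose columns are the frame's x, y, z axes.
In Python, from plant import r gives the robot as it stands. The module is installed in compiled form; this text tells all that it offers.
- The arm moves only by the tool play_rows, never from a script. Its arguments are lists of equal length, an entry for each row: "turn": the turn, a rotation vector about the tool's x, y, z in rad, a list of three; "dp": the shift along the tool's x, y, z in cm, a list of three; "claw": the opening in per cent of the stroke, from 0 (shut) to 100 (fully open). A call has 1 to 12 rows; each row is the pose to reach, as a shift and turn from the pose commanded when the call began, along the tool's axes at that moment; what a row does not reach only later rows make up. A row lasts 1/10 s, in which the tool goes at most 50 mm and 8.59 degrees, less where a joint would pass 70% of its speed; a pose out of reach is approached as far as the arm can. A call with a gripper value outside its range is refused whole. The fingers move at their own pace and stop on an object; "newtons" is the grip in N (left out, the last holds). Time passes only in rows, so rows that repeat a pose let the fingers close. It gives the time, the measured TCP pose, the force and the opening at its end, in the units of the state.
- r.read_state(): the state, without advancing time (a new reading comes with each control period).
- r.camera(name): name is "scene" or "top" or "wrist"; returns the picture (480x640x3 uint8, red, green, blue); there is no depth.
- r.camera_info(name): a dict with "camera_matrix" (3x3 intrinsics, pixels), "pose" (4x4, takes a point from camera to world coordinates). Camera axes: x right, y up, looking along -z (the intrinsics and any distortion apply to the point x, -y, -z); pixel columns grow to the right and rows downward; lengths in mm; the calibration is good to about 2 mm. A picture is of the moment at which its call begins: read the wrist's pose just before it. camera_info takes no time and is no camera call; for the wrist camera it gives the pose at the moment of the call.
- r.close_job(): hands the job in, once; it reports no verdict.
The state is a dict: "time_s": time; "joint_pos": joint angles; "joint_vel": joint speeds; "joint_torque": joint torques, N m; "eef_pos": TCP position; "eef_rot": TCP orientation; "force": force on the tool from outside, world axes, zero at the start; "torque": the same for the moment, N m; "width": finger opening in mm.
Only numpy, scipy, OpenCV 4.12 (cv2) and the standard library are available. Lean on these libraries where they do the work, as an engineer would, in place of code of your own. Each camera call takes 0.05 s, during which the arm holds its last target. There are 200 camera calls.

## Task

Push the single lidded bento container along the bar, through the narrow gap between the two low stacks of containers, and on into the open end of the clear acrylic tray, until it sits straight and fully home near the tray's end wall. Only push it: keep it flat on the bar and never pick it up. It may brush the stacks, but do not ram them or the tray, and leave everything else on the bar where it stands.

Things in the scene. Friction and masses are not known exactly. Their poses are not given: they have to be found in the camera images.
- bento: The loose box to push: a closed glass dish with a blue lid, 98 mm wide (its x), 132 mm long (its y), 62 mm high, rounded corners, both ends alike. The lid is the top 10 mm and juts 2 mm past the glass. 0.35 to 0.65 kg. Origin: centre of underside. Starts to the robot's right (-y) of the gap, long side up to 0.3 rad off the gap's direction, up to 35 mm to one side of it.
- stack_near: Low stack of two lidded glass containers on the robot's side of the gap; fixed. 122 mm (its x) by 105 mm (its y), 72 mm high over the lids, corners rounded. Origin: centre of underside. Its +x face bounds the gap; its +y axis is the way to push through (roughly the robot's left, at most 0.12 rad off world y).
- stack_far: The like stack beyond the gap, same size, fixed, parallel to the near one within 0.015 rad and up to 10 mm ahead or behind along the gap. Its -x face bounds the gap. 106 to 112 mm lie between the stacks' facing lids, so the 98 mm wide container passes lengthways with about 5 mm on either side. Origin: centre of underside.
- tray: Clear acrylic tray beyond the gap, up to 0.1 rad askew, fixed. Outside 168 mm (its x) by 175 mm (its y), floor and walls 4 mm thick, walls 22 mm high on the long sides and +y end. Open -y end 35 to 50 mm past the stacks, with a 25 mm bevel that the container rides up. End wall's inner face 83.5 mm along +y: container home with its origin at y = 17.5 mm. Origin: centre of underside.
- ramekin: Pink ceramic ramekin, 86 mm across, 45 mm high, standing loose on the far side of the container; leave alone. Origin: centre of its underside.
- fork: Steel fork, 198 mm long (its y), 24 mm wide, 3 mm thick, lying loose on the robot's side of the container; leave alone. Origin: underside, about its middle.
- chopstick_rest: Small wooden chopstick rest, 20 by 58 by 15 mm, loose, beyond the tray's far side; leave alone. Origin: centre of its underside.
- tumbler: Clear drinking glass, 72 mm across, 95 mm high, loose, beyond the tray's far side; leave alone. Origin: centre of its underside.
- spare_lid: Spare blue lid lying flat and loose on the robot's side of the tray, 98 by 132 by 9.5 mm; leave alone. Origin: centre of its underside.
- soy_bottle: Small dark bottle with a red cap, 52 mm across, 140 mm high, loose, beyond the far stack; leave alone. Origin: centre of its underside.

How it is judged:
By the outcome, as a careful person would: the job done as asked, in the order asked, and still so for the second after the job is handed in, with the robot touching nothing.
It also fails if it takes over 72 s, if anything falls off the work surface, if the arm or the gripper's body presses on something with over 40 N, if the wrist force passes 120 N, or if a joint passes its speed limit or range.

## Working session

There is one attempt and no reset: what is moved stays moved. The work goes in short steps, Python scripts to look and compute and a tool call to move; the robot and the scene stay as the last step left them, time stands still between calls to the robot, and variables do not carry over. Pictures are saved under pics/ and viewed, about 8 in all and at most 12, crops included, and the job is handed in when it is done.

Besides the shell and the picture viewer there is one more tool, called after ">>>" as name(argument=value, ...) on one line, values as JSON. play_rows: Moves the arm, as the interface text tells. Its arguments: {"type":"object","properties":{"turn":{"type":"array"},"dp":{"type":"array"},"claw":{"type":"array"},"newtons":{"type":"number"}},"required":["turn","dp","claw"]}

```bash
mkdir -p pics; python3 - <<'E'
from plant import r
import cv2,numpy as np
np.set_printoptions(precision=3,suppress=True)
for n in("top","scene"):
    i=r.camera_info(n);print(n,i)
    cv2.imwrite(f"pics/{n}0.png",r.camera(n)[...,::-1])
s=r.read_state();print(s)
E
```

```text
top {'camera_matrix': array([[457.109,   0.   , 327.76 ],
       [  0.   , 457.109, 238.804],
       [  0.   ,   0.   ,   1.   ]]), 'pose': array([[ -0.029,   0.997,  -0.072, 517.133],
       [ -1.   ,  -0.03 ,  -0.006,  -2.125],
       [ -0.008,   0.072,   0.997, 875.47 ],
       [  0.   ,   0.   ,   0.   ,   1.   ]])}
scene {'camera_matrix': array([[442.169,   0.   , 321.406],
       [  0.   , 442.169, 242.092],
       [  0.   ,   0.   ,   1.   ]]), 'pose': array([[ -0.603,  -0.661,   0.446, 928.385],
       [  0.798,  -0.493,   0.348, 253.167],
       [ -0.01 ,   0.566,   0.825, 701.299],
       [  0.   ,   0.   ,   0.   ,   1.   ]])}
{'time_s': 0.1, 'joint_pos': array([64.859, 18.347, 89.699,  0.   , 72.043, -1.147]), 'joint_vel': array([-0.045, -0.119, -0.119,  0.004, -0.142,  0.038]), 'joint_torque': array([ -0.   , -41.641, -23.471,  -0.   ,   0.005,   0.   ]), 'eef_pos': array([233.645, 524.928, 230.572]), 'eef_rot': array([[-0.001,  0.407,  0.914],
       [-0.001,  0.914, -0.407],
       [-1.   , -0.002, -0.   ]]), 'force': array([ 0.047, -0.067,  0.39 ]), 'torque': array([-0.039,  0.039, -0.018]), 'width': 85.27064866735053}
```

View pics/top0.png

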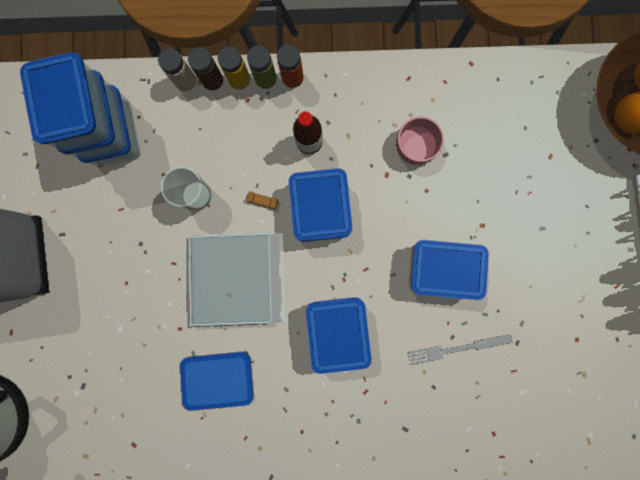

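View pics/scene0.png

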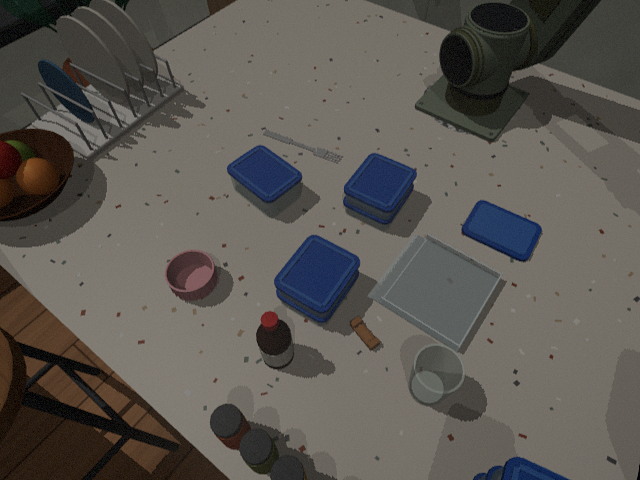

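The top view shows the bento at (450,270) and the gap between the stacks at (320,205) and (339,335). The tray is at (233,280) with its open end at about column 280, and the scene view agrees. Next I'll measure them.

```bash
cat > h.py <<'E'
import cv2,numpy as np
from plant import r
np.set_printoptions(precision=2,suppress=True)
def cast(n,uv,z,info=None):
    i=info or r.camera_info(n);K=i["camera_matrix"];P=i["pose"]
    uv=np.asarray(uv,float).reshape(-1,2);z=np.broadcast_to(z,len(uv))
    d=np.c_[(uv[:,0]-K[0,2])/K[0,0],-(uv[:,1]-K[1,2])/K[1,1],-np.ones(len(uv))]@P[:3,:3].T
    return P[:3,3]+d*((z-P[2,3])/d[:,2])[:,None]
def proj(n,p):
    i=r.camera_info(n);K=i["camera_matrix"];P=i["pose"]
    c=(np.asarray(p,float)-P[:3,3])@P[:3,:3];return np.c_[K[0,0]*c[:,0]/-c[:,2]+K[0,2],-K[1,1]*c[:,1]/-c[:,2]+K[1,2]]
def blues(im):
    h=cv2.cvtColor(cv2.GaussianBlur(im,(3,3),0),cv2.COLOR_RGB2HSV)
    m=cv2.inRange(h,(105,140,60),(125,255,255))
    cs,_=cv2.findContours(m,cv2.RETR_EXTERNAL,cv2.CHAIN_APPROX_NONE)
    return [c[:,0] for c in cs if cv2.contourArea(c)>1500],m
def lid(n,c,top,low,z=True):
    cam=r.camera_info(n)["pose"][:2,3]
    p=cast(n,c,top)[:,:2];b=cast(n,c,low)[:,:2];o=p.mean(0)
    (cx,cy),(w,h),a=cv2.minAreaRect(p.astype(np.float32))
    e=np.array([[np.cos(np.radians(a)),np.sin(np.radians(a))],[-np.sin(np.radians(a)),np.cos(np.radians(a))]])
    q=(p-[cx,cy])@e.T/[w/2,h/2];k=np.abs(q).argmax(1)
    nrm=e[k]*np.sign(q[np.arange(len(q)),k])[:,None]
    f=((cam-p)*nrm).sum(1)>0
    s=np.where(f[:,None],b,p)
    # pixel-centre contour: half a pixel inside
    (cx,cy),(w,h),a=cv2.minAreaRect(s.astype(np.float32))
    # robust: per-side line positions by median of mid-side points
    e=np.array([[np.cos(np.radians(a)),np.sin(np.radians(a))],[-np.sin(np.radians(a)),np.cos(np.radians(a))]])
    t=(s-[cx,cy])@e.T;out=[];ang=[]
    for j,(L,M) in enumerate(((w,h),(h,w))):
        for sg in(1,-1):
            sel=(t[:,j]*sg>L/2-6)&(abs(t[:,1-j])<M/2*.65)
            l=cv2.fitLine(t[sel].astype(np.float32),cv2.DIST_HUBER,0,.01,.01).ravel()
            d=l[:2]*np.sign(l[1-j]);ang.append(np.degrees(np.arctan2(-d[0],d[1]) if j==0 else np.arctan2(d[1],d[0])))
            out.append(l[2+j]-l[3-j]*d[j]/d[1-j])
    c=np.array([(out[0]+out[1])/2,(out[2]+out[3])/2])@e+[cx,cy]
    return c,(out[0]-out[1],out[2]-out[3]),a,np.array(ang)
E
python3 - <<'E'
from h import *
for n in("top","scene"):
    im=cv2.imread(f"pics/{n}0.png")[...,::-1]
    cs,m=blues(im)
    for c in cs:
        u=c.mean(0);x=cast(n,[u],65)[0]
        if not(250<x[0]<800 and -320<x[1]<320):continue
        for t in((62,52),(72,62)):print(n,u,t,*lid(n,c,*t))
im=cv2.imread("pics/top0.png")
cv2.imwrite("pics/trayzoom.png",cv2.resize(im[220:340,170:300],None,fx=5,fy=5,interpolation=cv2.INTER_CUBIC))
E
```

```text
top [216.03 380.92] (62, 52) [331.88 206.53] (np.float32(86.86139), np.float32(118.651794)) 3.7621166706085205 [0.17 0.3  0.04 0.64]
top [216.03 380.92] (72, 62) [334.15 203.98] (np.float32(85.774445), np.float32(117.16897)) 3.762091636657715 [0.17 0.3  0.04 0.64]
top [337.89 335.52] (62, 52) [405.41  -9.82] (np.float32(120.64653), np.float32(102.14464)) 4.646748065948486 [-0.45  0.32 -0.19  0.03]
top [337.89 335.52] (72, 62) [406.78  -9.73] (np.float32(119.15544), np.float32(100.888626)) 4.646730899810791 [-0.45  0.32 -0.19  0.04]
top [449.62 269.71] (62, 52) [ 514.55 -211.59] (np.float32(127.362465), np.float32(93.62755)) 83.21841430664062 [ 0.22 -0.18  0.28 -0.02]
top [449.62 269.71] (72, 62) [ 514.58 -209.02] (np.float32(125.7752), np.float32(92.476524)) 83.21841430664062 [ 0.22 -0.18  0.28 -0.02]
top [319.9  204.62] (62, 52) [637.82  15.53] (np.float32(120.97534), np.float32(102.07982)) 4.302093505859375 [-0.3  -0.11 -0.14 -0.24]
top [319.9  204.62] (72, 62) [636.34  15.31] (np.float32(119.479065), np.float32(100.82496)) 4.302164077758789 [-0.3  -0.11 -0.14 -0.24]
scene [317.   
[... 390 characters left out ...]
12  0.09]
scene [502.22 229.75] (72, 62) [371.97 223.46] (np.float32(77.719055), np.float32(116.0679)) 3.840847969055176 [ 0.51  0.3  -0.12  0.09]
scene [380.16 182.08] (62, 52) [396.04 -13.31] (np.float32(111.67065), np.float32(99.28917)) 5.082150459289551 [-1.86 -0.08  0.43 -0.78]
scene [380.16 182.08] (72, 62) [404.31  -9.17] (np.float32(109.80681), np.float32(97.694046)) 5.107515335083008 [-1.89 -0.1   0.4  -0.8 ]
scene [263.68 172.78] (62, 52) [ 513.68 -212.2 ] (np.float32(119.95745), np.float32(88.332954)) 82.97684478759766 [ 1.41  0.36  0.6  -0.19]
scene [263.68 172.78] (72, 62) [ 520.12 -204.97] (np.float32(117.97354), np.float32(86.87614)) 82.93347930908203 [ 1.45  0.4   0.65 -0.15]
```

View pics/trayzoom.png

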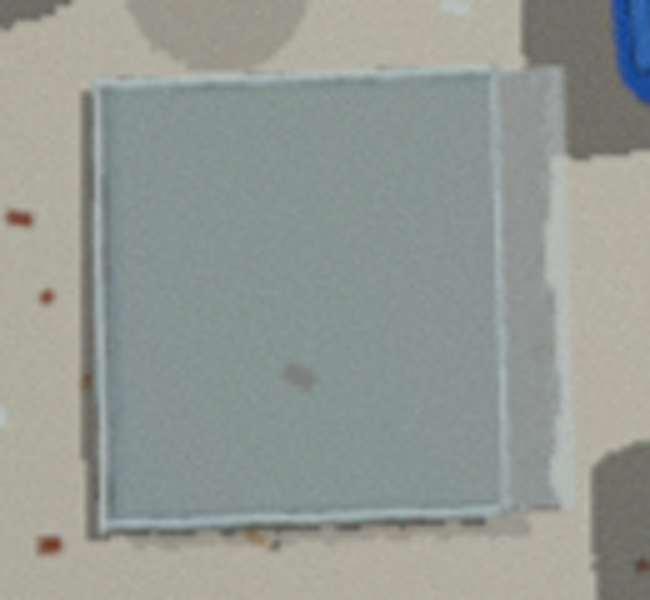

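The zoomed crop gives the tray's wall-top outer corners at crop pixels (95,84) and (103,529). The floor's front edge runs (495,70)–(507,510), and the open lip is near columns 565–572. From the lids, the gap heading is about 94.45°, the gap is 109 mm wide and its midpoint is about (521.6, 2.8). The bento is at (514.5, -211.6) with heading 83.2°, so it sits about 24 mm towards the robot and 11° askew.

```bash
python3 - <<'E'
from h import *
z=lambda u:(np.array(u)+.5)/5-.5+[170,220]
a=cast("top",z([[93,82],[102,531],[495,69],[508,512]]),22)[:,:2]
b=cast("top",z([[565,68],[573,508]]),1)[:,:2]
print(a,b)
for i,j in((0,1),(2,3),(0,2),(1,3)):
    d=a[j]-a[i];print(np.linalg.norm(d),np.degrees(np.arctan2(d[1],d[0])))
print("fork",cast("top",[[408,357],[430,347],[512,338]],2)[:,:2],"ram",cast("top",[[420,140]],45)[:,:2])
s=r.read_state();R=s["eef_rot"];p=s["eef_pos"]
t=np.array([425,-209,231.]);print("dp cm",R.T@(t-p)/10)
print("wrist K",r.camera_info("wrist")["pose"][:3,3]-p)
E
```

```text
[[591.63 265.11]
 [424.73 263.01]
 [591.99 113.95]
 [427.42 112.43]] [[593.41  89.88]
 [426.01  90.56]]
166.9116603318841 -179.2781921859118
164.5767911410191 -179.47176195289018
151.1674876650044 -89.86272093002164
150.6057019951995 -88.97626493696005
fork [[ 352.97 -140.67]
 [ 370.32 -182.74]
 [ 382.69 -337.32]] ram [[ 754.64 -172.47]]
dp cm [  0.05 -59.27  47.33]
wrist K [-64.89  30.02 142.8 ]
```

The tray yaw is about 0.6°, centred near (508.7, 176.7), so home is roughly (508.5, 194). My plan is to nudge the bento from its robot-side face with two spread fingers, which squares it to the gap direction and centres it. Then I push it from behind.

>>> play_rows(turn=[[-0.497,0,0],[-0.497,0,0],[-0.497,0,0],[-0.497,0,0],[-0.497,0,0],[-0.497,0,0],[-0.497,0,0],[-0.497,0,0],[-0.497,0,0],[-0.497,0,0],[-0.497,0,0],[-0.497,0,0]], dp=[[0,-59.3,47.3],[0,-59.3,47.3],[0,-59.3,47.3],[0,-59.3,47.3],[0,-59.3,47.3],[0,-59.3,47.3],[0,-59.3,47.3],[0,-59.3,47.3],[0,-59.3,47.3],[0,-59.3,47.3],[0,-59.3,47.3],[0,-59.3,47.3]], claw=[65,65,65,65,65,65,65,65,65,65,65,65])

```text
time_s: 1.3
eef_pos: [384.3, -55.6, 231.3]
eef_rot: [[0.0, -0.078, 0.997], [0.0, 0.997, 0.078], [-1.0, 0.0, 0.001]]
force: [0.9, -0.0, -0.3]
width: 55.3
```

```bash
cat >> h.py <<'E'
def go(t,yaw,tilt=0):
    # needed dp (cm) and turn for TCP target t, jaw axis yaw (deg, tool y), tool tilt about its own y (deg)
    from scipy.spatial.transform import Rotation as Ro
    s=r.read_state();R=s["eef_rot"];y=np.radians(yaw)
    G=np.c_[[0,0,-1],[np.cos(y),np.sin(y),0],[np.sin(y),-np.cos(y),0]]@Ro.from_euler('y',tilt,degrees=True).as_matrix()
    print("t",s["time_s"],"p",s["eef_pos"],"yaw",np.degrees(np.arctan2(R[1,1],R[0,1])),"F",s["force"],"w",s["width"],"j6",s["joint_pos"][5])
    print("dp",R.T@(np.array(t)-s["eef_pos"])/10,"turn",Ro.from_matrix(R.T@G).as_rotvec())
E
python3 -c "
from h import *
go([425,-209,231],94.45)"
```

```text
t 1.3 p [384.28 -55.64 231.33] yaw 94.45481522062786 F [ 0.91 -0.02 -0.3 ] w 55.268691776164374 j6 -104.41997868768331
dp [  0.03 -15.61   2.87] turn [ 0.  0. -0.]
```

>>> play_rows(turn=[[0,0,0],[0,0,0],[0,0,0],[0,0,0],[0,0,0],[0,0,0],[0,0,0],[0,0,0],[0,0,0],[0,0,0],[0,0,0]], dp=[[0,-5,0.9],[0,-10,1.8],[0,-15.6,2.9],[0,-15.6,2.9],[4,-15.6,2.9],[8,-15.6,2.9],[12,-15.6,2.9],[16,-15.6,2.9],[19,-15.6,2.9],[21.3,-15.6,2.9],[21.3,-15.6,2.9]], claw=[65,65,65,65,65,65,65,65,65,65,65])

```text
time_s: 2.4
eef_pos: [423.1, -204.9, 15.7]
eef_rot: [[-0.007, -0.079, 0.997], [0.004, 0.997, 0.079], [-1.0, 0.004, -0.007]]
force: [-1.1, -0.4, 0.4]
width: 55.6
```

```bash
python3 -c "
from h import *
go([425,-209,18],94.45)
im=r.camera('scene');cv2.imwrite('pics/s1.png',im[60:360,100:500,::-1].repeat(2,0).repeat(2,1))"
```

```text
t 2.4 p [ 423.07 -204.87   15.71] yaw 94.50895670558937 F [-1.1  -0.4   0.36] w 55.557302539950236 j6 -121.78075606823649
dp [-0.23 -0.43  0.16] turn [ 0.   -0.01 -0.  ]
```

View pics/s1.png

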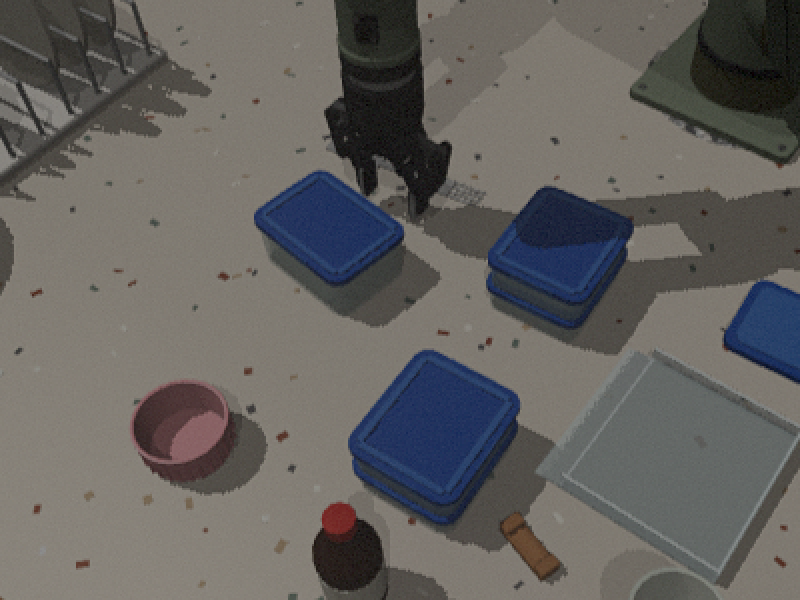

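The view shows the shut-in fingers standing between the fork (crop 465,190) and the bento (330,225), both untouched. Next is a slow nudge.

>>> play_rows(turn=[[0,0,0],[0,0,0],[0,0,0],[0,0,0],[0,0,0],[0,0,0],[0,0,0],[0,0,0],[0,0,0],[0,0,0],[0,0,0],[0,0,0]], dp=[[0,0,0.6],[0,0,1.2],[0,0,1.6],[0,0,2.0],[0,0,2.4],[0,0,2.8],[0,0,3.1],[0,0,3.4],[0,0,3.7],[0,0,4.0],[0,0,4.0],[0,0,4.0]], claw=[65,65,65,65,65,65,65,65,65,65,65,65])

```text
time_s: 3.65
eef_pos: [463.9, -203.9, 18.9]
eef_rot: [[-0.003, -0.078, 0.997], [0.0, 0.997, 0.078], [-1.0, 0.0, -0.003]]
force: [-6.0, -1.7, 8.0]
width: 55.6
```

```bash
cat >> h.py <<'E'
def bento(tag):
    im=r.camera("top");cv2.imwrite(f"pics/{tag}.png",im[...,::-1])
    for c in blues(im)[0]:
        x=cast("top",[c.mean(0)],62)[0]
        if not(440<x[0]<620 and abs(x[1])<300) :continue
        c0,wh,a,an=lid("top",c,62,52);gx=521.6-.0778*(c0[1]-2.8)
        print("blob",c0,wh,a,an,"x-line",(c0[0]-gx))
E
python3 -c "
from h import *
go([470,-209,18],94.45);bento('t2')"
```

```text
t 3.65 p [ 463.85 -203.92   18.89] yaw 94.47462671525834 F [-5.95 -1.73  8.03] w 55.5835967630635 j6 -119.37502368958171
dp [ 0.09 -0.55  0.57] turn [ 0. -0. -0.]
blob [ 528.71 -207.1 ] (np.float32(127.493454), np.float32(93.03136)) 87.58491516113281 [-0.   -0.65  0.75 -1.05] x-line -9.221111434943737
```

Only the -y finger is in contact so far: 9 mm and about 7° remain. I'll back off, shift 17 mm towards the bento's rear for more rotation, and push on.

>>> play_rows(turn=[[0,0,0],[0,0,0],[0,0,0],[0,0,0],[0,0,0],[0,0,0],[0,0,0],[0,0,0],[0,0,0],[0,0,0],[0,0,0],[0,0,0]], dp=[[0,0,-1.0],[0,-1.7,-1.0],[0,-1.7,-0.4],[0,-1.7,0],[0,-1.7,0.2],[0,-1.7,0.4],[0,-1.7,0.6],[0,-1.7,0.8],[0,-1.7,1.0],[0,-1.7,1.15],[0,-1.7,1.25],[0,-1.7,1.25]], claw=[65,65,65,65,65,65,65,65,65,65,65,65])

```text
time_s: 4.9
eef_pos: [479.1, -219.5, 18.3]
eef_rot: [[-0.001, -0.078, 0.997], [0.0, 0.997, 0.078], [-1.0, 0.0, -0.0]]
force: [-2.9, -1.1, -0.8]
width: 55.5
```

```bash
python3 -c "
from h import *
go([470,-209,18],94.45);bento('t3')"
```

```text
t 4.9 p [ 479.06 -219.55   18.25] yaw 94.49497320786931 F [-2.9  -1.07 -0.79] w 55.53460525866483 j6 -120.36937279562393
dp [ 0.03  1.12 -0.82] turn [ 0. -0. -0.]
blob [ 540.17 -205.76] (np.float32(91.80266), np.float32(126.568954)) 4.642873764038086 [-0.02  4.21 -0.22 -1.89] x-line 2.347318588949065
```

>>> play_rows(turn=[[0,0,0],[0,0,0],[0,0,0],[0,0,0],[0.15,0,0],[0.3,0,0],[0.45,0,0],[0.6,0,0],[0.75,0,0],[0.9,0,0],[1.05,0,0],[1.2,0,0]], dp=[[0,0,-2.5],[-3,0,-3.5],[-7,0,-3.5],[-11,0,-3.5],[-11,-3,-3.5],[-11,-6,-3.5],[-11,-9,-2],[-11,-9,0],[-11,-9,2],[-11,-9,4],[-11,-9,6],[-11,-9,6]], claw=[53,53,53,53,53,53,53,53,53,53,53,53])

```text
time_s: 6.15
eef_pos: [549.7, -304.7, 128.6]
eef_rot: [[0.005, 0.903, 0.43], [-0.001, 0.43, -0.903], [-1.0, 0.004, 0.003]]
force: [-0.9, -0.1, 0.3]
width: 45.3
```

```bash
python3 -c "
from h import *
go([547.5,-302,118],4.45,5);go([547.5,-302,18],4.45,5);bento('t4')"
```

```text
t 6.15 p [ 549.72 -304.74  128.59] yaw 25.44649678453073 F [-0.95 -0.07  0.28] w 45.312722087491 j6 -55.582009379310755
dp [ 1.06 -0.09 -0.35] turn [0.37 0.09 0.01]
t 6.15 p [ 549.72 -304.74  128.59] yaw 25.44649678453073 F [-0.95 -0.07  0.28] w 45.312722087491 j6 -55.582009379310755
dp [11.06 -0.12 -0.38] turn [0.37 0.09 0.01]
blob [ 539.71 -206.26] (np.float32(92.90204), np.float32(127.20567)) 4.6428070068359375 [ 0.07  0.31  0.33 -0.46] x-line 1.8454049653576021
```

>>> play_rows(turn=[[0.14,0.03,0],[0.28,0.06,0],[0.37,0.09,0.01],[0.37,0.09,0.01],[0.37,0.09,0.01],[0.37,0.09,0.01],[0.37,0.09,0.01],[0.37,0.09,0.01],[0.37,0.09,0.01]], dp=[[0,-0.1,-0.4],[0,-0.1,-0.4],[2,-0.1,-0.4],[5,-0.1,-0.4],[8,-0.1,-0.4],[10,-0.1,-0.4],[11.1,-0.1,-0.4],[11.1,-0.1,-0.4],[11.1,-0.1,-0.4]], claw=[53,53,53,53,53,53,53,53,53])

```text
time_s: 7.1
eef_pos: [544.2, -301.9, 18.2]
eef_rot: [[-0.012, 0.997, 0.079], [0.088, 0.08, -0.993], [-0.996, -0.005, -0.089]]
force: [0.2, 0.5, -0.2]
width: 45.7
```

```bash
python3 -c "
from h import *
go([546.5,-287,18],4.45,5);go([536.6,-187,18],4.45,5)
cv2.imwrite('pics/w5.png',r.camera('wrist')[...,::-1])"
```

```text
t 7.1 p [ 544.24 -301.94   18.17] yaw 4.5701507597598585 F [ 0.25  0.48 -0.16] w 45.71216598675391 j6 -39.72258698038728
dp [ 0.15  0.34 -1.46] turn [ 0.   -0.    0.01]
t 7.1 p [ 544.24 -301.94   18.17] yaw 4.5701507597598585 F [ 0.25  0.48 -0.16] w 45.71216598675391 j6 -39.72258698038728
dp [  1.04   0.15 -11.47] turn [ 0.   -0.    0.01]
```

View pics/w5.png

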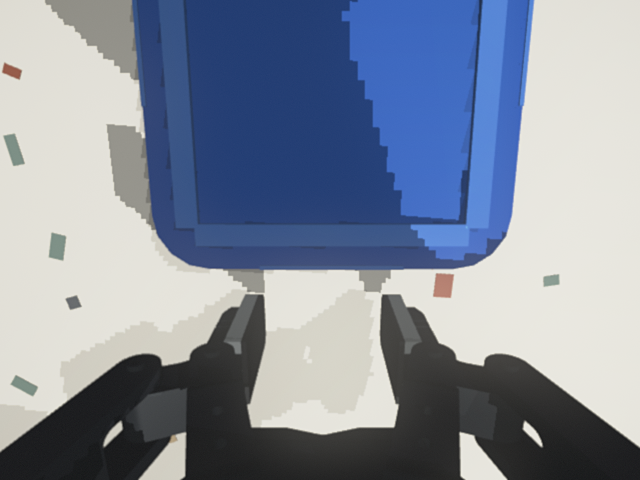

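The wrist view shows both fingertips (at pixels 255 and 390, row 295) squarely behind the bento's rear edge (row 268), within about 2 mm of centre. Now the first part of the push, drifting about 1 mm sideways.

>>> play_rows(turn=[[0,0,0],[0,0,0],[0,0,0],[0,0,0],[0,0,0],[0,0,0],[0,0,0],[0,0,0],[0,0,0],[0,0,0],[0,0,0],[0,0,0]], dp=[[0.07,0.2,-0.8],[0.12,0.2,-1.4],[0.17,0.2,-2.0],[0.23,0.18,-2.6],[0.28,0.17,-3.2],[0.33,0.16,-3.8],[0.38,0.15,-4.4],[0.44,0.13,-5.0],[0.49,0.12,-5.6],[0.54,0.11,-6.2],[0.57,0.1,-6.6],[0.57,0.1,-6.6]], claw=[53,53,53,53,53,53,53,53,53,53,53,53])

```text
time_s: 8.35
eef_pos: [539.4, -234.8, 17.8]
eef_rot: [[-0.013, 0.997, 0.078], [0.089, 0.079, -0.993], [-0.996, -0.006, -0.09]]
force: [0.9, -2.8, 2.2]
width: 45.2
```

```bash
python3 -c "
from h import *
go([541,-230,18],4.45,5);bento('t6')"
```

```text
t 8.35 p [ 539.42 -234.84   17.82] yaw 4.536393672635737 F [ 0.9  -2.83  2.18] w 45.18548812221462 j6 -35.138319130958656
dp [ 0.02  0.2  -0.47] turn [ 0.   -0.    0.01]
blob [ 535.16 -160.98] (np.float32(92.92315), np.float32(127.06868)) 4.507721900939941 [-0.42  0.14  0.23 -0.2 ] x-line 0.8223711570424257
```

>>> play_rows(turn=[[0,0,0],[0,0,0],[0,0,0],[0,0,0],[0,0,0],[0,0,0],[0,0,0],[0,0,0],[0,0,0],[0,0,0]], dp=[[0.05,-0.01,-0.6],[0.11,-0.02,-1.2],[0.16,-0.03,-1.8],[0.21,-0.04,-2.4],[0.26,-0.05,-3.0],[0.32,-0.06,-3.6],[0.37,-0.07,-4.2],[0.41,-0.08,-4.7],[0.44,-0.08,-5.0],[0.44,-0.08,-5.0]], claw=[53,53,53,53,53,53,53,53,53,53])

```text
time_s: 9.4
eef_pos: [534.3, -184.9, 17.6]
eef_rot: [[-0.014, 0.997, 0.078], [0.09, 0.079, -0.993], [-0.996, -0.007, -0.09]]
force: [0.5, -3.5, 1.6]
width: 45.4
```

```bash
python3 -c "
from h import *
go([541,-230,18],4.45,5);bento('t7')
cv2.imwrite('pics/t7z.png',cv2.resize(cv2.imread('pics/t7.png')[160:380,260:460],None,fx=2.7,fy=2.7,interpolation=cv2.INTER_CUBIC))"
```

```text
t 9.4 p [ 534.28 -184.85   17.6 ] yaw 4.533562090563041 F [ 0.54 -3.52  1.63] w 45.36963844282369 j6 -31.408433701533667
dp [-0.45  0.31  4.53] turn [ 0.   -0.    0.01]
blob [ 530.22 -111.19] (np.float32(93.066734), np.float32(126.758865)) 4.510610580444336 [ 0.03  0.1   1.1  -0.28] x-line -0.2517199157351797
```

View pics/t7z.png

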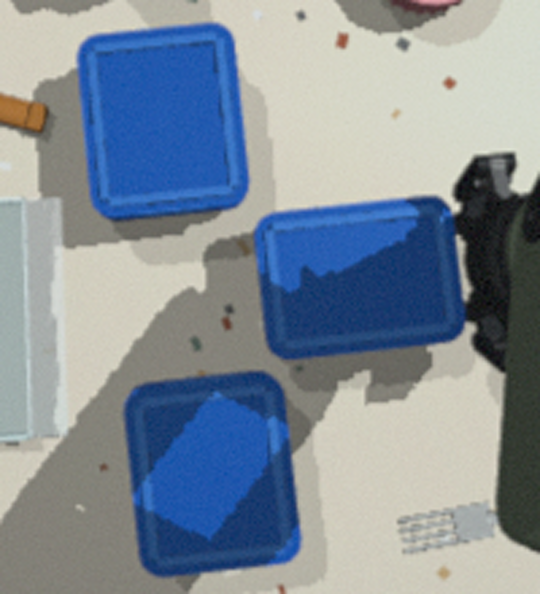

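The crop shows the bento's nose lined up centrally on the gap mouth: 0.25 mm off the line, yaw 4.5°. I'll push on into the gap.

>>> play_rows(turn=[[0,0,0],[0,0,0],[0,0,0],[0,0,0],[0,0,0],[0,0,0],[0,0,0],[0,0,0],[0,0,0],[0,0,0],[0,0,0],[0,0,0]], dp=[[0.05,0,-0.6],[0.11,0,-1.2],[0.16,0,-1.8],[0.22,0,-2.4],[0.27,0,-3.0],[0.32,0,-3.6],[0.38,0,-4.2],[0.43,0,-4.8],[0.49,0.01,-5.4],[0.54,0.01,-6.0],[0.57,0.01,-6.4],[0.57,0.01,-6.4]], claw=[53,53,53,53,53,53,53,53,53,53,53,53])

```text
time_s: 10.65
eef_pos: [529.0, -120.2, 17.6]
eef_rot: [[-0.015, 0.997, 0.078], [0.09, 0.079, -0.993], [-0.996, -0.008, -0.091]]
force: [0.5, 0.1, 0.1]
width: 45.6
```

```bash
cat >> h.py <<'E'
def show():
    im=cv2.imread("pics/top0.png")
E
python3 -c "
from h import *
go([541,-230,18],4.45,5);bento('t8')
"
```

```text
t 10.65 p [ 529.03 -120.17   17.55] yaw 4.5301914242630446 F [0.55 0.1  0.09] w 45.60483442347368 j6 -26.051143536907873
dp [-1.06  0.33 10.99] turn [ 0.   -0.    0.01]
blob [525.4  -46.75] (np.float32(93.44372), np.float32(127.705765)) 4.31844425201416 [-0.81  0.4   1.62 -1.52] x-line -0.05319973575592485
```

>>> play_rows(turn=[[0,0,0],[0,0,0],[0,0,0],[0,0,0],[0,0,0],[0,0,0],[0,0,0],[0,0,0],[0,0,0],[0,0,0],[0,0,0],[0,0,0]], dp=[[0.05,0,-0.6],[0.11,0,-1.2],[0.16,0,-1.8],[0.22,0,-2.4],[0.27,0,-3.0],[0.32,0,-3.6],[0.38,0,-4.2],[0.43,0,-4.8],[0.49,0.01,-5.4],[0.54,0.01,-6.0],[0.57,0.01,-6.4],[0.57,0.01,-6.4]], claw=[53,53,53,53,53,53,53,53,53,53,53,53])

```text
time_s: 11.9
eef_pos: [524.3, -56.4, 17.9]
eef_rot: [[-0.014, 0.997, 0.078], [0.09, 0.079, -0.993], [-0.996, -0.007, -0.091]]
force: [0.3, -0.3, -0.7]
width: 45.0
```

```bash
python3 -c "
from h import *
go([541,-230,18],4.45,5);bento('t9')
cv2.imwrite('pics/t9z.png',cv2.resize(cv2.imread('pics/t9.png')[160:390,170:400],None,fx=2.5,fy=2.5,interpolation=cv2.INTER_CUBIC))"
```

```text
t 11.9 p [524.34 -56.41  17.89] yaw 4.539349296177373 F [ 0.3  -0.32 -0.72] w 44.99188657234375 j6 -20.147761402221548
dp [-1.59  0.29 17.36] turn [ 0.   -0.    0.01]
blob [520.53  25.18] (np.float32(94.08226), np.float32(110.86055)) 4.6463751792907715 [  0.25   0.41   0.54 -18.78] x-line 0.6751950535617652
```

View pics/t9z.png

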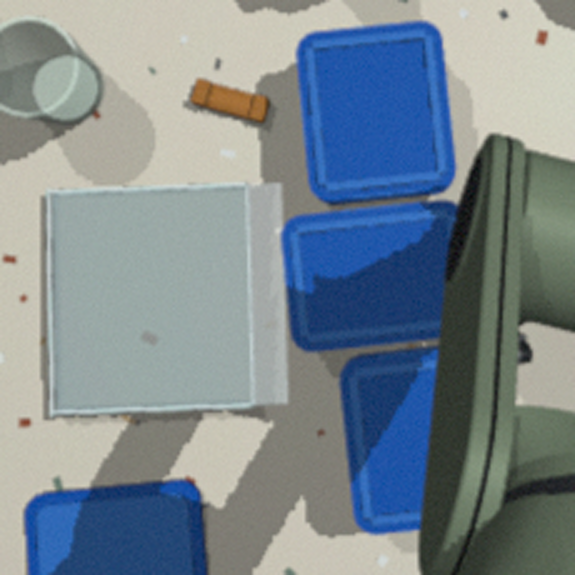

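The crop shows the bento centred in the gap with an even sliver on both sides, its nose about to reach the tray's bevel (crop column 287). Next it goes up the bevel.

>>> play_rows(turn=[[0,0,0],[0,0,0],[0,0,0],[0,0,0],[0,0,0],[0,0,0],[0,0,0],[0,0,0],[0,0,0],[0,0,0],[0,0,0],[0,0,0]], dp=[[0.05,0,-0.6],[0.11,0,-1.2],[0.16,0,-1.8],[0.22,0,-2.4],[0.27,0,-3.0],[0.32,0,-3.6],[0.38,0,-4.2],[0.43,0,-4.8],[0.49,0.01,-5.4],[0.54,0.01,-6.0],[0.57,0.01,-6.4],[0.57,0.01,-6.4]], claw=[53,53,53,53,53,53,53,53,53,53,53,53])

```text
time_s: 13.15
eef_pos: [519.9, 7.6, 18.1]
eef_rot: [[-0.013, 0.997, 0.078], [0.09, 0.079, -0.993], [-0.996, -0.006, -0.09]]
force: [1.7, -0.5, 0.4]
width: 45.4
```

```bash
python3 -c "
from h import *
go([515.5,50,18],4.45,5);bento('t10')"
```

```text
t 13.15 p [519.88   7.6   18.07] yaw 4.522067794699446 F [ 1.73 -0.52  0.37] w 45.363065977311095 j6 -13.740404082350356
dp [ 0.39 -0.1  -4.24] turn [ 0.   -0.    0.01]
blob [514.69 104.24] (np.float32(93.603714), np.float32(81.78019)) 3.8390419483184814 [  0.96  -0.08   1.95 -18.44] x-line 0.985976212913215
```

>>> play_rows(turn=[[0,0,0],[0,0,0],[0,0,0],[0,0,0],[0,0,0],[0,0,0],[0,0,0],[0,0,0],[0.01,0,0],[0.02,0,0],[0.03,0,0],[0.03,0,0]], dp=[[0.05,0,-0.6],[0.11,0,-1.2],[0.16,0,-1.8],[0.22,0,-2.4],[0.27,0,-3.0],[0.32,0,-3.6],[0.38,0,-4.2],[0.43,0,-4.8],[0.48,-0.02,-5.3],[0.52,-0.04,-5.8],[0.57,-0.06,-6.3],[0.57,-0.06,-6.3]], claw=[53,53,53,53,53,53,53,53,53,53,53,53])

```text
time_s: 14.4
eef_pos: [515.6, 68.6, 20.0]
eef_rot: [[-0.009, 0.999, 0.049], [0.087, 0.05, -0.995], [-0.996, -0.005, -0.088]]
force: [0.8, -10.3, 15.8]
width: 45.2
```

```bash
python3 -c "
from h import *
go([509.3,118,18],0.6,5);bento('t11');print(r.read_state()['eef_rot'])"
```

```text
t 14.4 p [515.64  68.64  20.01] yaw 2.866265347955939 F [  0.79 -10.29  15.85] w 45.169474050353045 j6 -5.3515023773596075
dp [ 0.64 -0.39 -4.92] turn [ 0.04 -0.    0.01]
[[-0.01  1.    0.05]
 [ 0.09  0.05 -0.99]
 [-1.   -0.   -0.09]]
```

```bash
python3 -c "
from h import *
a=r.camera('scene')[80:380,230:550,::-1];b=r.camera('top')[170:470,130:430,::-1]
cv2.imwrite('pics/s12.png',cv2.resize(np.hstack([a[:300],b[:300]]),None,fx=1.28,fy=1.28,interpolation=cv2.INTER_CUBIC));s=r.read_state();print(s['force'],s['torque'],s['eef_pos'])"
```

```text
[-0.48 -9.91 15.03] [-0.98 -0.04  0.02] [515.65  68.61  19.94]
```

View pics/s12.png

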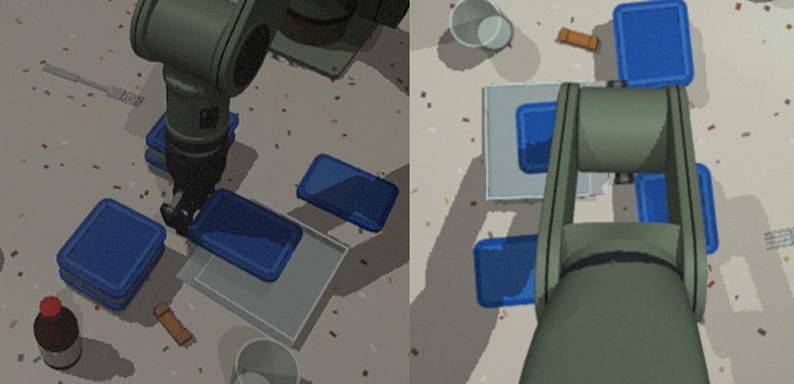

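The left panel shows the bento (at 245,235) lying across the bevel into the tray. The right panel shows it between the tray walls. The steady 15 N upward force suggests the fingers are bearing down on the rear rim as it rises on the tray floor. I'll back off, raise the tool 9 mm and measure again.

>>> play_rows(turn=[[0,0,0],[0,0,0],[0,0,0],[0,0,0],[0,0,0]], dp=[[0,0,0.6],[-0.2,0,1.2],[-0.9,0,1.2],[-0.9,0,1.2],[-0.9,0,1.2]], claw=[53,53,53,53,53])

```text
time_s: 15.05
eef_pos: [514.2, 57.1, 25.7]
eef_rot: [[-0.014, 0.999, 0.048], [0.089, 0.049, -0.995], [-0.996, -0.01, -0.09]]
force: [0.4, 0.7, -0.4]
width: 45.1
```

```bash
cat >> h.py <<'E'
def bs(tag,t=66):
    im=r.camera("scene");cv2.imwrite(f"pics/{tag}.png",im[...,::-1])
    for c in blues(im)[0]:
        x=cast("scene",[c.mean(0)],t)[0]
        if 440<x[0]<570 and 0<x[1]<260:print("S",*lid("scene",c,t,t-10))
E
python3 -c "
from h import *
go([509.3,118,28],0.6,5);bs('s13')"
```

```text
t 15.05 p [514.23  57.11  25.67] yaw 2.8239639220239896 F [ 0.36  0.75 -0.41] w 45.11221427617158 j6 -6.539027440295752
dp [ 0.32 -0.19 -6.1 ] turn [ 0.04 -0.    0.01]
S [513.75 145.12] (np.float32(88.15759), np.float32(123.19606)) 3.7056772708892822 [-0.92 -1.31  0.01  0.73]
```

Forces are back to zero, and the bento is at (514, 145) with a yaw of about 3°. I'll continue with the raised tool and the remaining turn.

>>> play_rows(turn=[[0,0,0],[0,0,0],[0,0,0],[0.005,0,0],[0.01,0,0],[0.015,0,0],[0.02,0,0],[0.025,0,0],[0.03,0,0],[0.035,0,0],[0.038,0,0],[0.038,0,0]], dp=[[-0.2,0,-0.4],[-0.15,0,-1.0],[-0.1,0,-1.5],[-0.05,-0.02,-2.0],[0,-0.04,-2.5],[0.04,-0.07,-3.0],[0.09,-0.09,-3.5],[0.13,-0.12,-4.0],[0.18,-0.14,-4.5],[0.22,-0.16,-5.0],[0.25,-0.17,-5.3],[0.25,-0.17,-5.3]], claw=[53,53,53,53,53,53,53,53,53,53,53,53])

```text
time_s: 16.3
eef_pos: [510.3, 110.4, 28.0]
eef_rot: [[-0.014, 1.0, 0.01], [0.089, 0.012, -0.996], [-0.996, -0.013, -0.089]]
force: [-0.6, -2.3, 1.3]
width: 45.1
```

```bash
python3 -c "
from h import *
go([509.3,120,28],0.6,5);bs('s14')"
```

```text
t 16.3 p [510.32 110.41  28.02] yaw 0.6637353258427093 F [-0.56 -2.3   1.3 ] w 45.0552154157702 j6 1.451004174461764
dp [ 0.09 -0.09 -0.96] turn [-0.   -0.    0.01]
S [513.43 187.48] (np.float32(87.77765), np.float32(122.92239)) 0.2977052628993988 [0.04 0.69 0.27 0.41]
```

>>> play_rows(turn=[[0,0,0],[0,0,0],[0,0,0],[0,0,0],[0,0,0]], dp=[[0.01,0,-0.15],[0.02,0,-0.3],[0.03,0,-0.4],[0.04,0,-0.5],[0.04,0,-0.5]], claw=[53,53,53,53,53])

```text
time_s: 16.85
eef_pos: [510.2, 115.0, 28.0]
eef_rot: [[-0.014, 1.0, 0.01], [0.089, 0.011, -0.996], [-0.996, -0.013, -0.089]]
force: [-0.0, -4.0, 1.7]
width: 45.3
```

```bash
python3 -c "
from h import *
go([509.3,120,28],0.6,5);bs('s15')
cv2.imwrite('pics/s15z.png',cv2.resize(cv2.imread('pics/s15.png')[160:360,340:520],None,fx=3,fy=3,interpolation=cv2.INTER_CUBIC))"
```

```text
t 16.85 p [510.23 114.95  27.97] yaw 0.6506514085781605 F [-0.04 -3.99  1.67] w 45.31505807912327 j6 1.9878629462541577
dp [ 0.04 -0.09 -0.5 ] turn [-0.   -0.    0.01]
S [513.29 191.88] (np.float32(87.80807), np.float32(122.703156)) 0.5561509728431702 [-0.01 -0.33  0.53 -0.8 ]
```

View pics/s15z.png

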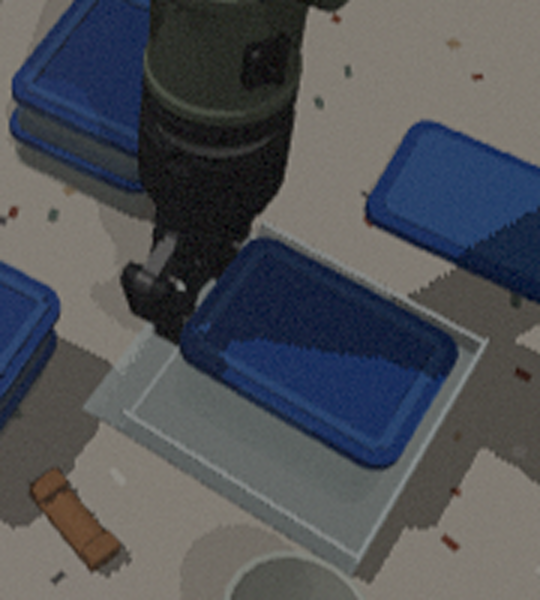

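The crop shows the bento straight in the tray, with its front lid edge (440,345)–(380,465) a few mm short of the end wall. I'll creep the last few millimetres, watching the force.

>>> play_rows(turn=[[0,0,0],[0,0,0],[0,0,0],[0,0,0]], dp=[[0.01,0,-0.1],[0.02,0,-0.2],[0.02,0,-0.2],[0.02,0,-0.2]], claw=[53,53,53,53])

```text
time_s: 17.3
eef_pos: [510.3, 117.1, 28.0]
eef_rot: [[-0.014, 1.0, 0.01], [0.089, 0.011, -0.996], [-0.996, -0.013, -0.089]]
force: [0.3, -3.4, 0.6]
width: 45.3
```

```bash
python3 -c "
from h import *
go([509.3,120,28],0.6,5);bs('s16')"
```

```text
t 17.3 p [510.26 117.05  28.  ] yaw 0.6449114649381823 F [ 0.25 -3.41  0.56] w 45.25961199636704 j6 2.203323690125198
dp [ 0.03 -0.09 -0.29] turn [-0.   -0.    0.01]
S [513.36 193.93] (np.float32(122.6922), np.float32(87.82988)) 89.73446655273438 [1.28 1.04 0.39 0.49]
```

```bash
python3 -c "
from h import *
a=cast('scene',[[340+357/3,160+574/3],[340+488/3,160+343/3]],22)[:,:2];print(a)
im=cv2.imread('pics/s16.png')
cs=[c for c in blues(im[...,::-1])[0] if 440<cast('scene',[c.mean(0)],66)[0][0]<570 and cast('scene',[c.mean(0)],66)[0][1]>100]
for z in(66,56):
  p=cast('scene',cs[0],z)[:,:2];m=abs(p[:,0]-513)<25;print(z,np.sort(p[m,1])[-12:])
for c in blues(r.camera('top'))[0]:
  p=cast('top',c,66)[:,:2];m=abs(p[:,0]-513)<25
  if m.any():print('top',np.sort(p[m,1])[-8:],p.mean(0))
"
```

```text
[[597.93 268.8 ]
 [424.46 265.07]]
66 [255.34 255.44 255.54 255.54 255.63 255.64 255.73 255.83 255.84 255.93
 256.03 256.12]
56 [255.48 255.57 255.58 255.67 255.68 255.77 255.87 255.88 255.96 255.98
 256.07 256.16]
```

>>> play_rows(turn=[[0,0,0],[0,0,0],[0,0,0],[0,0,0]], dp=[[0.01,0,-0.08],[0.02,0,-0.16],[0.02,0,-0.16],[0.02,0,-0.16]], claw=[53,53,53,53])

```text
time_s: 17.8
eef_pos: [510.3, 118.5, 28.0]
eef_rot: [[-0.014, 1.0, 0.01], [0.089, 0.011, -0.996], [-0.996, -0.013, -0.089]]
force: [-1.1, -4.4, 1.9]
width: 45.5
```

>>> play_rows(turn=[[0,0,0],[0,0,0],[0,0,0],[0,0,0],[0,0,0],[0,0,0],[0,0,0],[0,0,0],[0,0,0],[0,0,0],[0,0,0],[0,0,0]], dp=[[0,0,0.8],[0,0,2.0],[0,0,3.0],[-2,0,3.0],[-5,0,3.0],[-9,0,3.0],[-13,0,3.0],[-16,0,5.0],[-16,0,10],[-16,0,15],[-16,0,20],[-16,0,25]], claw=[53,53,53,53,53,53,53,53,53,53,53,53])

```text
time_s: 19.0
eef_pos: [514.4, -147.1, 164.9]
eef_rot: [[-0.013, 1.0, 0.01], [0.089, 0.011, -0.996], [-0.996, -0.012, -0.09]]
force: [1.3, -0.7, 0.1]
width: 45.3
```

```bash
python3 -c "
from h import *
im=r.camera('top');cv2.imwrite('pics/t17.png',im[...,::-1])
for c in blues(im)[0]:
  x=cast('top',[c.mean(0)],66)[0]
  if 450<x[0]<570 and 100<x[1]<260:print('T',*lid('top',c,66,56))
bs('s17')
cv2.imwrite('pics/t17z.png',cv2.resize(im[160:420,165:365,::-1],None,fx=2.3,fy=2.3,interpolation=cv2.INTER_CUBIC))"
```

```text
T [513.34 191.91] (np.float32(93.96944), np.float32(127.77103)) 0.49932679533958435 [-0.32  0.14 -0.9  -1.56]
S [511.81 192.94] (np.float32(128.02449), np.float32(90.80206)) 89.96455383300781 [0.46 0.48 0.61 0.62]
```

View pics/t17z.png

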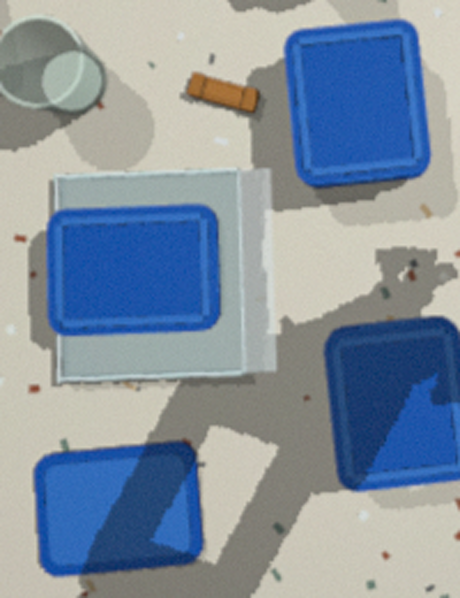

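The crop shows the bento straight in the tray, its front lid edge over the end wall's line at column 50 and everything else in place. Both cameras put it about 2–3 mm short of nominal home and I've seen no contact force, so I'll go back along the same path for a gentle last nudge.

>>> play_rows(turn=[[0,0,0],[0,0,0],[0,0,0],[0,0,0],[0,0,0],[0,0,0],[0,0,0],[0,0,0],[0,0,0],[0,0,0],[0,0,0],[0,0,0]], dp=[[0,0,-5],[0,0,-10],[0,0,-15],[0,0,-19],[0,0,-22],[3,0,-22],[7,0,-22],[11,0,-22],[14,0,-22],[16,0,-22],[16,0,-22],[16,0,-23.5]], claw=[53,53,53,53,53,53,53,53,53,53,53,53])

```text
time_s: 20.3
eef_pos: [510.4, 103.2, 26.8]
eef_rot: [[-0.014, 1.0, 0.008], [0.089, 0.009, -0.996], [-0.996, -0.013, -0.089]]
force: [-0.6, 0.1, 0.5]
width: 45.3
```

```bash
python3 -c "
from h import *
go([510.3,118.5,28],0.6,5);go([510.3,121,28],0.6,5)"
```

```text
t 20.3 p [510.4  103.18  26.79] yaw 0.5152841081627257 F [-0.61  0.14  0.54] w 45.29254001357595 j6 0.8005622788730945
dp [ 0.02  0.   -1.54] turn [-0.   -0.    0.01]
t 20.3 p [510.4  103.18  26.79] yaw 0.5152841081627257 F [-0.61  0.14  0.54] w 45.29254001357595 j6 0.8005622788730945
dp [ 0.04  0.   -1.79] turn [-0.   -0.    0.01]
```

>>> play_rows(turn=[[0,0,0],[0,0,0],[0,0,0],[0,0,0],[0,0,0],[0,0,0],[0,0,0],[0,0,0]], dp=[[0,0,-0.6],[0,0,-1.2],[0.02,0,-1.45],[0.02,0,-1.55],[0.03,0,-1.65],[0.03,0,-1.73],[0.03,0,-1.73],[0.03,0,-1.73]], claw=[53,53,53,53,53,53,53,53])

```text
time_s: 21.1
eef_pos: [510.9, 119.9, 28.6]
eef_rot: [[-0.012, 1.0, 0.011], [0.088, 0.012, -0.996], [-0.996, -0.011, -0.088]]
force: [-0.0, -5.2, 3.3]
width: 44.9
```

>>> play_rows(turn=[[0,0,0],[0,0,0],[0,0,0],[0,0,0],[0,0,0],[0,0,0],[0,0,0],[0,0,0],[0,0,0],[0,0,0],[0,0,0],[0,0,0]], dp=[[0,0,0.8],[0,0,2.0],[0,0,3.0],[-2,0,3.0],[-5,0,3.0],[-9,0,3.0],[-13,0,3.0],[-16,0,5.0],[-16,0,10],[-16,0,15],[-16,0,20],[-16,0,25]], claw=[53,53,53,53,53,53,53,53,53,53,53,53])

```text
time_s: 22.3
eef_pos: [514.2, -144.8, 164.7]
eef_rot: [[-0.014, 1.0, 0.01], [0.089, 0.011, -0.996], [-0.996, -0.013, -0.089]]
force: [0.7, 0.0, 0.5]
width: 45.7
```

```bash
python3 -c "
from h import *
im=r.camera('top');cv2.imwrite('pics/t18.png',im[...,::-1])
for c in blues(im)[0]:
  x=cast('top',[c.mean(0)],66)[0]
  if 450<x[0]<570 and 100<x[1]<260:print('T',*lid('top',c,66,56))
bs('s18')
a=cv2.resize(im[170:350,165:300,::-1],None,fx=3,fy=3,interpolation=cv2.INTER_CUBIC)
b=cv2.resize(cv2.imread('pics/s18.png')[160:360,340:470+20],None,fx=2.7,fy=2.7,interpolation=cv2.INTER_CUBIC)
cv2.imwrite('pics/end.png',np.hstack([a[:540],b[:540]])[:,:800])
o=cv2.imread('pics/top0.png')[...,::-1];d=cv2.absdiff(o,im).max(2)
for n,(u,v) in dict(nearL=(312,335),rest=(262,200),soy=(308,130),ram=(420,140),fork=(480,343),lid=(217,380),tumb=(185,187)).items():print(n,np.median(d[v-18:v+18,u-18:u+18]),(d[v-18:v+18,u-18:u+18]>40).mean())"
```

```text
T [513.21 193.69] (np.float32(94.12967), np.float32(127.75589)) 0.5873286724090576 [-0.64  0.4  -0.98 -1.64]
S [511.7 194.4] (np.float32(90.73367), np.float32(127.92131)) 0.6214134693145752 [ 0.24 -0.15  0.11 -0.11]
nearL 34.5 0.10725308641975309
rest 26.0 0.0
soy 17.0 0.0
ram 22.0 0.0
fork 115.0 0.9367283950617284
lid 39.0 0.4166666666666667
tumb 20.0 0.0
```

View pics/end.png

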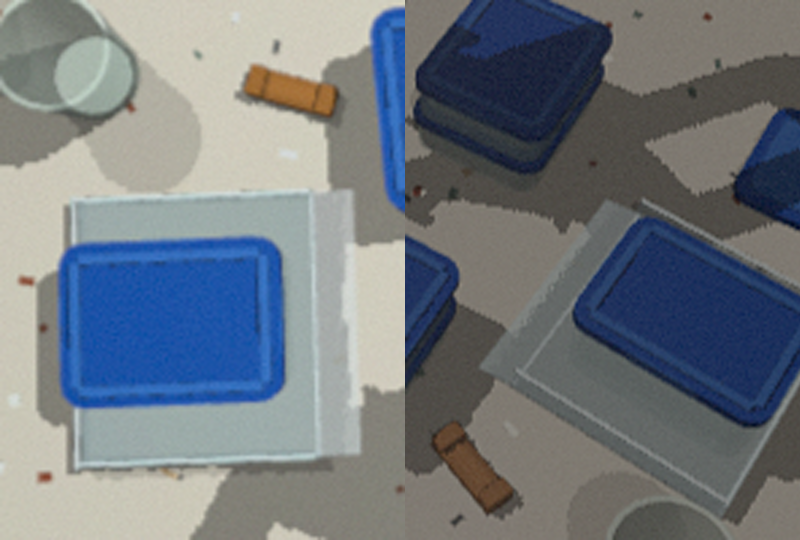

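```bash
python3 -c "
from plant import r
print(r.read_state()['force'],r.close_job())"
```

```text
the job is handed in; nothing more can be done
[ 0.07911168  0.62827894 -0.29850239] None
```

The bento is in the tray, straight and about at the end wall. I handed the job in at about 22 s with the arm clear and touching nothing.

- **Moves:** I nudged the bento square from its robot-side face with two spread fingers. Then I pushed it from behind through the gap, up the bevel and into the tray, turning it about 4° to match the tray. It stayed flat on the bar and was never picked up.
- **In the gap:** it ran within about 1 mm of the centre line, with no sign of touching either stack.
- **Final position:** the top camera gives the bento at (513.2, 193.7) and the scene camera gives (511.7, 194.4), in mm. Its yaw is about 0.6°, the same as the tray's. Home works out at y = 194 to 195.5, and it sits about 4 mm off the tray's centre line.
- **Disagreement:** the top and scene cameras differ on where the end wall is, by about 3 mm. The bento may therefore be 0 to 3 mm short of nominal home. I felt no clear wall-contact force, only about 5 N when I stopped.
- **Upward force on the bevel:** the tool read a steady 15 N upward while the bento rode up, probably because the fingers were bearing on its rear rim. I backed off, raised the tool 9 mm, and it went away.
- **Other objects:** the ramekin, soy bottle, tumbler and chopstick rest are unchanged. The fork was hidden by the arm, and the spare lid and near stack lay partly in the arm's shadow, so the picture comparison could not confirm those three. They looked undisturbed in the views I checked.

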